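# Sort the medication counter and load the vial carousel

## Task

Tidy this medication counter: turn the vial carousel by its central black knob until its empty green bay stands at the black pointer on its base, and only then stand the green-capped vial upright inside that bay, leaving the carousel lined up. Also, in any order, lay the syringe flat on the floor of the blue basket, lay the roll of tape flat on the floor of the lime tray, and stand the amber tablet bottle upright on the floor of the red tray.

Things in the scene. Friction and masses are not known exactly. Their poses are not given: they have to be found in the camera images.
- vial: clear glass vial with a white label band and a GREEN cap, standing upright, loose, 45 g: body 30 mm diameter with straight wall from 0 to 46 mm height, cap 25 mm diameter from 52 to 66 mm height. Origin: centre of its underside; z up its axis
- tablet_bottle: amber bottle with a white label band and white cap, standing upright, loose, 80 g: body 44 mm diameter from 0 to 58 mm height, cap 38 mm diameter up to 78 mm. Origin: centre of its underside; z up its axis
- syringe: capped syringe lying flat, loose, 30 g, does not roll: clear barrel 18 mm wide and 18 mm high, 66 mm long (x from -33 to +33 mm), a flat finger flange 34 mm wide at x = -33 mm, white plunger to x = -55 mm, orange needle cap 11 mm thick to x = +57 mm. Origin: middle of the barrel on its axis, 9 mm above what it lies on; x along the syringe towards the orange cap, y across, z up
- tape: roll of white tape lying flat, loose, 30 g: a ring 48 mm outer diameter, 24 mm hole, 22 mm high. Origin: centre of its underside; z up its axis
- blue_basket: BLUE basket for the syringe: fixed open tray, outer size 120 (x) by 150 (y) by 30 mm high, walls and floor 4 mm thick, standing on the counter. Origin: centre of its underside; z up, x along its short side, y along its long side
- lime_tray: LIME (yellow-green) tray for the tape: fixed open tray, outer size 120 (x) by 150 (y) by 30 mm high, walls and floor 4 mm thick, standing on the counter. Origin: centre of its underside; z up, x along its short side, y along its long side
- red_tray: RED tray for the tablet bottle: fixed open tray, outer size 120 (x) by 150 (y) by 30 mm high, walls and floor 4 mm thick, standing on the counter. Origin: centre of its underside; z up, x along its short side, y along its long side
- green_bay (a point): the empty GREEN bay for the vial, a square open box 58 by 58 mm outside, 22 mm high, walls and floor 3 mm, fixed on the carousel's wheel with its centre 80 mm from the wheel's axis; it travels with the wheel. This point: centre of its inner floor, 25 mm above the counter; the sides of the bay run at 45 degrees to this point's x and y, z up. The other three bays (yellow, purple, white) each hold a vial fixed to the bay, its top 91 mm above the counter
- knob (a point): black bar knob on the carousel's axis, fixed to the wheel: 60 mm long (x), 14 mm wide (y), 34 mm high. This point: middle of the bar, on the wheel's axis, 73 mm above the counter (bar from 56 to 90 mm); x along the bar, z up. Seen from above, the bays lie at 45 degrees to the bar, so the fingers beside it are clear of the vials
- wheel (a joint): angle of the carousel wheel, rad, positive counter-clockwise from above; 0 = the green bay stands exactly at the pointer (black triangle aimed at the axis, on a flat white tongue of the fixed base, 6 mm high, out to 180 mm from the axis). Starts at 0.6 to 1.3, so turn it clockwise; friction 0.06 N m, it stays where left. The wheel is a disc 248 mm across, its top 22 mm above the counter

How it is judged (in metres and radians):
On the way, in this order (a step that is already met when the one before it is completed fails the run):
1. the carousel is turned so that the green bay stands at the pointer (within 0.15 rad) (value of joint wheel between -0.15 and 0.15 rad), for 0.2 s.
2. the green-capped vial stands upright inside the green bay, with the bay still at the pointer (all of step 1 and horizontal distance between vial and green_bay below 0.018 m and z of vial in the frame of green_bay between -0.004 and 0.006 m and angle between vial's own z axis and vertical below 0.15 rad), for 0.2 s.
At the end, for the whole second after the job is handed in: Green bay at the pointer (0.15 rad), still. Vial upright on the green bay's floor, bottle upright on the red tray's, tape flat on the lime tray's, syringe level on the blue basket's (all within 0.15 rad; syringe's middle 6 mm or more clear of the walls). All released and at rest (all of step 2 and x of tablet_bottle in the frame of red_tray between -0.036 and 0.036 m and y of tablet_bottle in the frame of red_tray between -0.051 and 0.051 m and z of tablet_bottle in the frame of red_tray between 0 and 0.01 m and angle between each of tablet_bottle, tape's own z axis and vertical below 0.15 rad and x of tape in the frame of lime_tray between -0.034 and 0.034 m and y of tape in the frame of lime_tray between -0.049 and 0.049 m and z of tape in the frame of lime_tray between 0 and 0.01 m and x of syringe in the frame of blue_basket between -0.05 and 0.05 m and y of syringe in the frame of blue_basket between -0.06 and 0.06 m and z of syringe in the frame of blue_basket between 0.005 and 0.02 m and angle between syringe's own x axis and vertical between 1.42 and 1.72 rad and linear speed of each of vial, tablet_bottle, syringe, tape below 0.02 m/s and contact force between each of vial, tablet_bottle, syringe, tape and the fingers below 0.05 N and velocity of joint wheel between -0.05 and 0.05 rad/s); the robot touches nothing.
It also fails if it takes over 120 s, if anything falls off the work surface, if the arm or the gripper's body presses on something with over 40 N, if the wrist force passes 120 N, or if a joint passes its speed limit or range.

## Robot

A 7-joint arm with a two-finger parallel gripper is mounted at the origin on the work surface. World frame = base frame: x ahead of the robot, y to its left, z up, the work surface at z = 0. Lengths are in mm, angles in rad, forces in N, time in s.
With the tool pointing down it reaches from about 400 to 875 mm from the base axis. Payload 4.4 kg.
Tool frame: the origin (TCP) lies midway between the tips of the shut fingers; the grasp point (between the pads) lies 19 mm behind it; z points along the fingers, y is the line along which they close (so a half turn about z gives the same grasp; the last joint's range is limited). The gripper opens to 85 mm and grips with 20 to 120 N. Pads are 22 mm wide; open, the fingers measure 114 mm over their backs; the gripper's body (76 mm by 85 mm) begins 54 mm behind the grasp point. The pads swing forward as they close: fully open they stand 13 mm farther back than shut.
Start: joints at [1.077, 0.628, 0.038, 1.517, -0.027, 0.996, -0.02], TCP at [269.694, -591.425, 231.313] pointing down, gripper open.
Joint ranges: [-3.06, 3.06], [-0.37, 2.12], [-1.25, 1.32], [0.18, 2.47], [-1.1, 4.24], [0.23, 1.98], [-2.94, 2.94]. Speed limits (rad/s): [2.57, 2.57, 3.14, 3.14, 3.14, 3.14, 3.14].

## Interface

Orientations are given as [roll, pitch, yaw] about the fixed x, y, z axes, in that order (R = Rz(yaw) Ry(pitch) Rx(roll)).
In Python, from cell import read_state, get_image, finish_job gives the robot as it stands.
- The arm moves only by the tool send_rows, never from a script. Its argument "series" is a list of rows, each an object of numbers: "ax", "ay", "az": the turn, a rotation vector about the tool's x, y, z in rad; "dx", "dy", "dz": the shift along the tool's x, y, z in cm; "hand": the closure, from 0 (fully open) to 1 (shut). In form: [{"ax": .., "ay": .., "az": .., "dx": .., "dy": .., "dz": .., "hand": ..}, ...]. A call has 1 to 10 rows; each row is the pose to reach, as a shift and turn from the pose commanded when the call began, along the tool's axes at that moment; what a row does not reach only later rows make up. A row lasts 1/10 s, in which the tool goes at most 50 mm and 8.59 degrees, less where a joint would pass 70% of its speed; a pose out of reach is approached as far as the arm can. A call with a gripper value outside its range is refused whole. The fingers move at their own pace and stop on an object; the grip force is fixed at half the most. Time passes only in rows, so rows that repeat a pose let the fingers close. It gives the time, the measured TCP pose, the force, the opening and the grip force at its end, in the units of the state.
- read_state(): the state, without advancing time (a new reading comes with each control period).
- get_image(name): name is "scene" or "top"; returns a dict with "pixels" (420x560x3 uint8, red, green, blue), "mtx" (3x3 intrinsics, pixels), "k1" (the pictures are not rectified: a ray, as slopes to the right and down, at radius r is drawn at 1 + k1 r^2 times it, then the intrinsics apply), "R" (3x3) and "t" (3): a world point X has camera coordinates R X + t. Camera axes: x right, y down, z forward; pixel columns grow to the right and rows downward; lengths in mm; the calibration is good to about 2 mm. A picture is of the moment at which its call begins. There is no depth.
- finish_job(): hands the job in; it is judged then, once.
The state is a dict: "clock": time; "qpos": joint angles; "qd": joint speeds; "tau": joint torques, N m; "eef_pos": TCP position; "tool_rot": TCP orientation; "force": force on the tool from outside, world axes, zero at the start; "torque": the same for the moment, N m; "width": finger opening in mm; "gripper_force": force on a finger pad.
Only numpy, scipy, OpenCV 4.12 (cv2) and the standard library are available. Lean on these libraries where they do the work, as an engineer would, in place of code of your own. Each camera call takes 0.05 s, during which the arm holds its last target. There are 200 camera calls.

## Working session

There is one attempt and no reset: what is moved stays moved. The work goes in short steps, Python scripts to look and compute and a tool call to move; the robot and the scene stay as the last step left them, time stands still between calls to the robot, and variables do not carry over. Pictures are saved under pics/ and viewed, at most 14 in all, crops included, and the job is handed in when it is done.

Besides the shell and the picture viewer there is one more tool, called after "Call:" by a JSON object that holds its "op" and its "data". send_rows: Moves the arm, as the interface text tells. Its arguments: {"type":"object","properties":{"series":{"type":"array","items":{"type":"object","properties":{"ax":{"type":"number"},"ay":{"type":"number"},"az":{"type":"number"},"dx":{"type":"number"},"dy":{"type":"number"},"dz":{"type":"number"},"hand":{"type":"number"}}}}},"required":["series"]}

```bash
ls; mkdir -p pics; python3 - <<'E'
from cell import *
import cv2
for n in("top","scene"):
    d=get_image(n); cv2.imwrite(f"pics/{n}0.png",d["pixels"][:,:,::-1]); print(n,d["mtx"],d["k1"],d["R"],d["t"])
print(read_state())
E
```

```text
pics
top [[407.08457423   0.         277.62330592]
 [  0.         407.08457423 207.12870651]
 [  0.           0.           1.        ]] -0.06955569028601222 [[-0.05560133 -0.99845169  0.00164518]
 [-0.97737037  0.05409039 -0.2045028 ]
 [ 0.20409718 -0.01297858 -0.9788646 ]] [ 25.57522875 556.35930407 828.5240949 ]
scene [[522.67745756   0.         281.29123022]
 [  0.         522.67745756 214.86122091]
 [  0.           0.           1.        ]] -0.03796027367015959 [[-0.27660612  0.96075793 -0.02081456]
 [ 0.70930429  0.18950228 -0.67895236]
 [-0.64836446 -0.20256624 -0.73388721]] [ 148.27212938 -336.13167381 1548.56886072]
{'clock': 0.1, 'qpos': array([ 1.077214  ,  0.62924818,  0.03846077,  1.51827131, -0.02701368,
        0.99630386, -0.01999863]), 'qd': array([-1.40451628e-04, -9.05087648e-04, -4.57315903e-04, -2.37583782e-03,
        7.51146757e-05,  1.10212726e-03,  3.77723457e-04]), 'tau': array([ 4.05347877e-03, -5.64525139e+01,  1.23102453e+00, -1.93973690e+01,
        1.14176146e-02,  5.38817636e-03,  2.61167514e-05]), 'eef_pos': array([ 269.44442126, -590.90460159,  230.48381579]), 'tool_rot': array([-3.13988033e+00,  1.50441265e-05,  4.27763240e-01]), 'force': array([-0.16019158, -0.02088325,  0.29802403]), 'torque': array([ 0.01320575, -0.00971883,  0.01737823]), 'gripper_force': 0.0, 'width': 85.41832110943866}
```

View pics/top0.png

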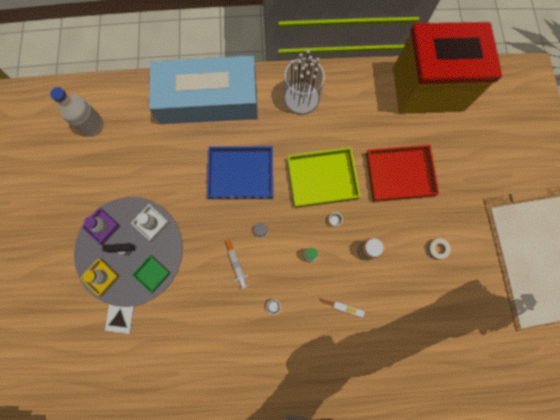

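View pics/scene0.png

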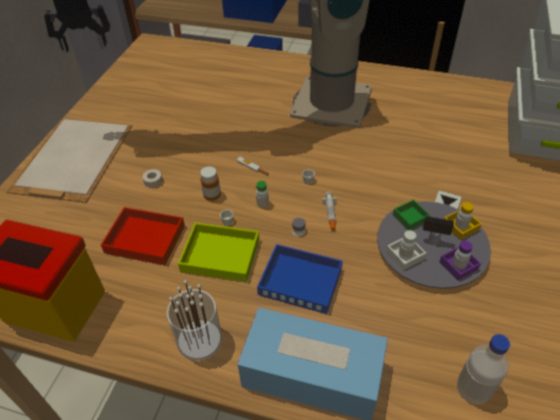

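The top view shows the carousel at (128,250) with its green bay at (152,273), knob at (119,248) and pointer at (119,318). The vial is at (311,255), bottle at (373,248), tape at (440,249) and syringe at (236,263). The blue, lime and red trays are at (240,173), (323,178) and (402,173). The small rings and the pen at (345,309) are distractors.

```bash
cat > h.py <<'E'
from cell import *
import cv2, numpy as np
def unproj(d,uv,z):
    uv=np.atleast_2d(np.array(uv,float)); K=d["mtx"]
    n=cv2.undistortPoints(uv[:,None],K,np.array([d["k1"],0,0,0.]))[:,0]
    R,t=np.array(d["R"]),np.array(d["t"]); c=-R.T@t
    r=np.c_[n,np.ones(len(n))]@R
    return c+r*((z-c[2])/r[:,2])[:,None]
def proj(d,X):
    return cv2.projectPoints(np.atleast_2d(np.array(X,float)),cv2.Rodrigues(np.array(d["R"]))[0],np.array(d["t"]),d["mtx"],np.array([d["k1"],0,0,0.]))[0][:,0]
def rel(target):
    """shift (cm) in tool axes from current TCP to world target"""
    s=read_state(); from scipy.spatial.transform import Rotation as Ro
    R=Ro.from_euler('xyz',s["tool_rot"]).as_matrix()
    return R.T@(np.array(target)-s["eef_pos"])/10
def blob(d,lo,hi,box):
    x0,y0,x1,y1=box; hsv=cv2.cvtColor(d["pixels"],cv2.COLOR_RGB2HSV)
    m=np.zeros(hsv.shape[:2],np.uint8); m[y0:y1,x0:x1]=cv2.inRange(hsv,lo,hi)[y0:y1,x0:x1]
    n,l,s,c=cv2.connectedComponentsWithStats(m); i=1+np.argmax(s[1:,4])
    ys,xs=np.where(l==i); return np.c_[xs,ys].astype(np.float32),c[i]
E
python3 - <<'E'
from h import *
d=get_image("top"); cv2.imwrite("pics/tc.png",cv2.resize(d["pixels"][190:340,60:260,::-1],(800,600),interpolation=cv2.INTER_CUBIC))
cv2.imwrite("pics/tc2.png",cv2.resize(d["pixels"][190:340,260:460,::-1],(800,600),interpolation=cv2.INTER_CUBIC))
for n,lo,hi,b in [("blue",(105,120,40),(125,255,255),(200,140,280,205)),("lime",(28,120,80),(42,255,255),(280,140,362,212)),("red",(170,120,60),(180,255,255),(362,140,445,206))]:
    p,c=blob(d,lo,hi,b); r=cv2.minAreaRect(unproj(d,p,30)[:,:2].astype(np.float32)); print(n,len(p),r)
for n,lo,hi,b,z in [("bay",(50,120,40),(75,255,255),(125,250,180,300),30),("cap",(50,100,30),(85,255,255),(295,240,325,270),66),("knob",(0,0,0),(180,255,50),(95,235,145,262),90),("ptr",(0,0,0),(180,255,50),(100,305,135,335),6),("orange",(3,150,100),(16,255,255),(220,235,240,252),9)]:
    p,c=blob(d,lo,hi,b); w=unproj(d,p,z)[:,:2].astype(np.float32); print(n,len(p),c,w.mean(0),cv2.minAreaRect(w))
E
```

```text
blue 2936 ((651.3065795898438, 76.89774322509766), (144.42079162597656, 117.01001739501953), 87.00837707519531)
lime 3452 ((628.7386474609375, -113.02095794677734), (124.08519744873047, 152.49493408203125), 4.717998027801514)Traceback (most recent call last):
  File "<stdin>", line 5, in <module>
  File "h.py", line 19, in blob
    n,l,s,c=cv2.connectedComponentsWithStats(m); i=1+np.argmax(s[1:,4])
                                                     ~~~~~~~~~^^^^^^^^^
    return _wrapfunc(a, 'argmax', axis=axis, out=out, **kwds)
    return bound(*args, **kwds)
ValueError: attempt to get argmax of an empty sequence
```

View pics/tc.png

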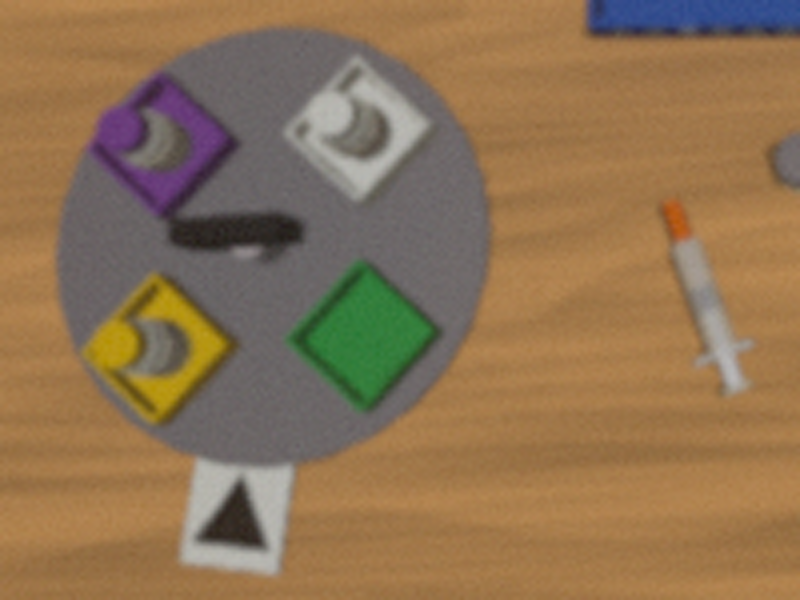

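View pics/tc2.png

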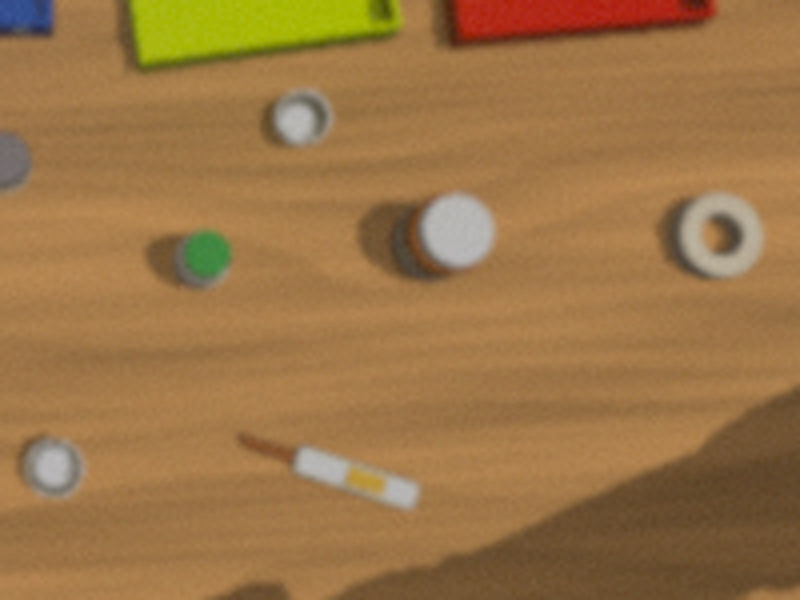

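The carousel crop shows the disc centre at (273,245), knob top at (235,230) and green bay at (364,336). In the same crop the pointer triangle runs from its apex at (240,480) to its base at (232,546), and the syringe from its tip at (672,203) to its plunger end at (738,392). The second crop shows the bottle cap at (457,231), tape at (719,235) and vial cap at (207,254).

```bash
python3 - <<'E'
from h import *
d=get_image("top")
hsv=cv2.cvtColor(d["pixels"],cv2.COLOR_RGB2HSV); hsv[...,0]=np.where(hsv[...,0]>170,0,hsv[...,0])
d2=dict(d,pixels=cv2.cvtColor(hsv,cv2.COLOR_HSV2RGB))
for n,lo,hi,b,z,dd in [("blue",(105,120,20),(125,255,255),(200,140,280,205),30,d),("lime",(28,120,80),(42,255,255),(280,140,362,212),30,d),("red",(0,200,90),(4,255,255),(362,140,445,206),30,d2),
 ("bay",(50,120,40),(75,255,255),(125,250,180,300),30,d),("cap",(50,100,30),(85,255,255),(295,240,325,270),66,d)]:
    p,c=blob(dd,lo,hi,b); r=cv2.minAreaRect(unproj(d,p,z)[:,:2].astype(np.float32)); print(n,len(p),np.round(np.r_[r[0],r[1],r[2]],1))
C=lambda u,v,o:((u-1.5)/4+o,(v-1.5)/4+190)
for n,u,v,o,z in [("disc",273,246,60,22),("discL",57,250,60,22),("discR",490,240,60,22),("discT",280,28,60,22),("discB",265,465,60,22),("knob",235,228,60,90),("kL",170,230,60,90),("kR",300,226,60,90),("apex",240,480,60,6),("base",231,546,60,6),("green",364,336,60,42),("bottle",457,231,260,78),("tape",719,235,260,22),("tip",672,203,60,9),("flange",724,353,60,9),("plung",738,390,60,9),("vial",207,254,260,66)]:
    print(n,np.round(unproj(d,[C(u,v,o)],z)[0],1))
E
```

```text
blue 2946 [651.3  76.8 144.3 117.   87. ]
lime 3453 [ 629.  -112.9  124.   152.3    4.7]
red 2385 [ 625.4 -297.8  112.   145.1    2.5]
bay 660 [429.8 280.5  58.6  57.3  45.7]
cap 84 [451.5 -70.9  19.1  19.   86.7]
disc [482.4 334.3  22. ]
discL [486.2 458.6  22. ]
discR [479.6 211.9  22. ]
discT [607.7 332.4  22. ]
discB [362.6 337.4  22. ]
knob [484.8 329.8  90. ]
kL [485.5 364.3  90. ]
kR [484.1 295.5  90. ]
apex [354.8 357.4   6. ]
base [319.3 362.2   6. ]
green [428.8 276.5  42. ]
bottle [ 455.6 -201.3   78. ]
tape [ 449.7 -363.3   22. ]
tip [496.6 111.3   9. ]
flange [411.2  85.1   9. ]
plung [390.5  78.2   9. ]
vial [452.3 -70.7  66. ]
```

```bash
cat >> h.py <<'E'
def plan(*wps):
    """wps (x,y,z,yaw_deg) tool down -> dx dy dz cm, az rad from current pose"""
    from scipy.spatial.transform import Rotation as Ro
    s=read_state(); R0=Ro.from_euler('xyz',s["tool_rot"])
    for x,y,z,p in wps:
        a=(R0.inv()*Ro.from_euler('xyz',[np.pi,0,np.radians(p)])).as_rotvec()
        print(wps.index((x,y,z,p)),"d",np.round(rel((x,y,z)),2),"a",np.round(a,3))
    print(np.round(s["eef_pos"],1),np.round(s["tool_rot"],3),s["width"],s["gripper_force"],np.round(s["force"],1),np.round(s["qpos"],2),s["clock"])
E
python3 - <<'E'
from h import *
plan((449.7,-363.3,120,24.5),(449.7,-363.3,2,24.5))
E
```

```text
0 d [ 25.84 -13.24  11.09] a [-0.001  0.     0.   ]
1 d [ 25.84 -13.22  22.89] a [-0.001  0.     0.   ]
[ 269.5 -591.1  230.7] [-3.14   0.     0.428] 85.59583302433383 0.0 [ 0.3 -0.   0.6] [ 1.08  0.63  0.04  1.52 -0.03  1.   -0.02] 0.2
```

Call:
{"op": "send_rows", "data": {"series": [{"dx": 6, "dy": -3, "dz": 2, "hand": 0}, {"dx": 12, "dy": -6, "dz": 4, "hand": 0}, {"dx": 18, "dy": -9, "dz": 7, "hand": 0}, {"dx": 23, "dy": -12, "dz": 9, "hand": 0}, {"dx": 25.8, "dy": -13.2, "dz": 11, "hand": 0}, {"dx": 25.8, "dy": -13.2, "dz": 13, "hand": 0}, {"dx": 25.8, "dy": -13.2, "dz": 15, "hand": 0}, {"dx": 25.8, "dy": -13.2, "dz": 15, "hand": 0}, {"dx": 25.8, "dy": -13.2, "dz": 15, "hand": 0}]}}

```text
invalid input at $.series[0]: expected keys ax, ay, az, dx, dy, dz, hand
```

```bash
python3 - <<'E'
from h import *
plan((449.7,-363.3,2,24.5))
d=get_image("top"); cv2.imwrite("pics/a.png",cv2.resize(d["pixels"][190:340,360:560,::-1],(800,600)))
E
```

```text
0 d [ 25.84 -13.22  22.89] a [-0.001  0.     0.   ]
[ 269.5 -591.1  230.7] [-3.14   0.     0.428] 85.59583302433383 0.0 [ 0.3 -0.   0.6] [ 1.08  0.63  0.04  1.52 -0.03  1.   -0.02] 0.2
```

View pics/a.png

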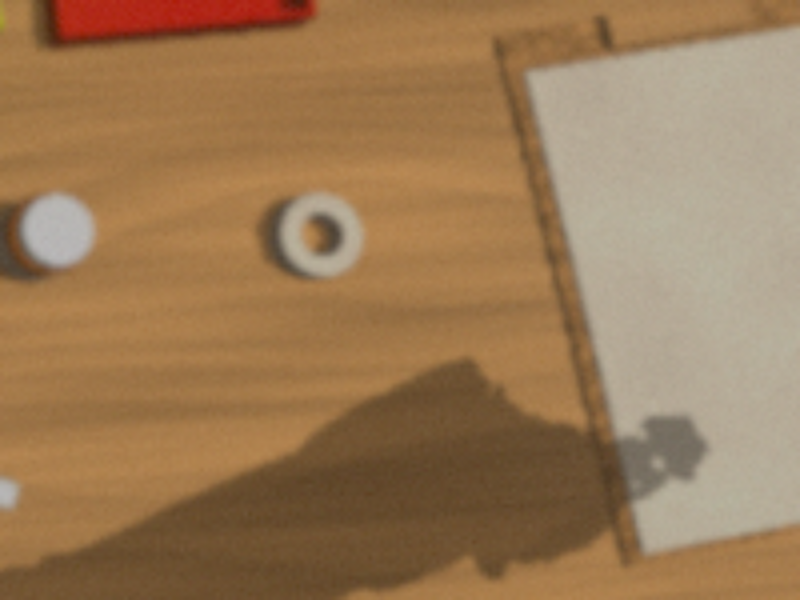

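The move was refused because every row needs all keys, so this crop shows the scene unmoved, with the tape at (320,235).

Call:
{"op": "send_rows", "data": {"series": [{"ax": 0, "ay": 0, "az": 0, "dx": 4, "dy": -2, "dz": 1, "hand": 0}, {"ax": 0, "ay": 0, "az": 0, "dx": 8, "dy": -4, "dz": 2, "hand": 0}, {"ax": 0, "ay": 0, "az": 0, "dx": 12, "dy": -6, "dz": 3, "hand": 0}, {"ax": 0, "ay": 0, "az": 0, "dx": 16, "dy": -8, "dz": 5, "hand": 0}, {"ax": 0, "ay": 0, "az": 0, "dx": 20, "dy": -10.2, "dz": 7, "hand": 0}, {"ax": 0, "ay": 0, "az": 0, "dx": 24, "dy": -12.3, "dz": 10, "hand": 0}, {"ax": 0, "ay": 0, "az": 0, "dx": 25.8, "dy": -13.2, "dz": 13, "hand": 0}, {"ax": 0, "ay": 0, "az": 0, "dx": 25.8, "dy": -13.2, "dz": 16, "hand": 0}, {"ax": 0, "ay": 0, "az": 0, "dx": 25.8, "dy": -13.2, "dz": 18, "hand": 0}, {"ax": 0, "ay": 0, "az": 0, "dx": 25.8, "dy": -13.2, "dz": 18, "hand": 0}]}}

```text
clock: 1.25
eef_pos: [448.1, -362.6, 48.6]
tool_rot: [-3.137, 0.003, 0.429]
force: [-0.9, 0.9, -0.1]
width: 85.7
gripper_force: 0.0
```

```bash
python3 - <<'E'
from h import *
plan((449.7,-363.3,2,24.5))
E
```

```text
0 d [0.13 0.16 4.66] a [-0.005  0.003  0.001]
[ 448.1 -362.6   48.6] [-3.137e+00  3.000e-03  4.290e-01] 85.65614752163548 0.0 [-0.9  0.9 -0.1] [ 0.61  0.78  0.03  1.86 -0.05  0.51 -0.47] 1.25
```

Call:
{"op": "send_rows", "data": {"series": [{"ax": 0, "ay": 0, "az": 0, "dx": 0.1, "dy": 0.1, "dz": 2, "hand": 0}, {"ax": 0, "ay": 0, "az": 0, "dx": 0.1, "dy": 0.1, "dz": 3.5, "hand": 0}, {"ax": 0, "ay": 0, "az": 0, "dx": 0.1, "dy": 0.1, "dz": 4.5, "hand": 0}, {"ax": 0, "ay": 0, "az": 0, "dx": 0.1, "dy": 0.1, "dz": 4.5, "hand": 0.3}, {"ax": 0, "ay": 0, "az": 0, "dx": 0.1, "dy": 0.1, "dz": 4.5, "hand": 0.6}, {"ax": 0, "ay": 0, "az": 0, "dx": 0.1, "dy": 0.1, "dz": 4.5, "hand": 0.8}, {"ax": 0, "ay": 0, "az": 0, "dx": 0.1, "dy": 0.1, "dz": 4.5, "hand": 0.8}, {"ax": 0, "ay": 0, "az": 0, "dx": 0.1, "dy": 0.1, "dz": 4.5, "hand": 0.8}, {"ax": 0, "ay": 0, "az": 0, "dx": 0.1, "dy": 0.1, "dz": 4.5, "hand": 0.8}, {"ax": 0, "ay": 0, "az": 0, "dx": 0.1, "dy": 0.1, "dz": 4.5, "hand": 0.8}]}}

```text
clock: 2.25
eef_pos: [451.4, -365.2, 7.7]
tool_rot: [3.14, -0.001, 0.428]
force: [-1.6, 0.1, 5.9]
width: 45.9
gripper_force: 60.7
```

```bash
python3 - <<'E'
from h import *
plan((450,-363,120,24.5),(629,-113,120,4.7),(629,-113,8,4.7))
E
```

```text
0 d [ -0.03  -0.24 -11.23] a [ 0.001 -0.001 -0.   ]
1 d [ 26.63 -15.57 -11.23] a [ 0.001 -0.001  0.346]
2 d [ 26.62 -15.58  -0.03] a [ 0.001 -0.001  0.346]
[ 451.4 -365.2    7.7] [ 3.14e+00 -1.00e-03  4.28e-01] 45.853668382575414 60.69418938830495 [-1.6  0.1  5.9] [ 0.62  0.85  0.03  1.86 -0.05  0.43 -0.47] 2.25
```

Call:
{"op": "send_rows", "data": {"series": [{"ax": 0, "ay": 0, "az": 0, "dx": 0, "dy": 0, "dz": -3, "hand": 0.8}, {"ax": 0, "ay": 0, "az": 0, "dx": 0, "dy": 0, "dz": -6, "hand": 0.8}, {"ax": 0, "ay": 0, "az": 0.04, "dx": 3, "dy": -2, "dz": -9, "hand": 0.8}, {"ax": 0, "ay": 0, "az": 0.08, "dx": 7, "dy": -4, "dz": -11, "hand": 0.8}, {"ax": 0, "ay": 0, "az": 0.14, "dx": 11, "dy": -6.5, "dz": -11.5, "hand": 0.8}, {"ax": 0, "ay": 0, "az": 0.2, "dx": 15, "dy": -9, "dz": -11.5, "hand": 0.8}, {"ax": 0, "ay": 0, "az": 0.26, "dx": 19, "dy": -11.5, "dz": -11.5, "hand": 0.8}, {"ax": 0, "ay": 0, "az": 0.32, "dx": 23, "dy": -13.8, "dz": -11.5, "hand": 0.8}, {"ax": 0, "ay": 0, "az": 0.345, "dx": 26, "dy": -15.3, "dz": -11, "hand": 0.8}, {"ax": 0, "ay": 0, "az": 0.345, "dx": 26.6, "dy": -15.6, "dz": -10, "hand": 0.8}]}}

```text
clock: 3.25
eef_pos: [632.4, -105.9, 107.3]
tool_rot: [-3.139, -0.005, 0.09]
force: [-0.0, 0.1, -0.7]
width: 45.9
gripper_force: 61.6
```

```bash
python3 - <<'E'
from h import *
plan((629,-113,8,4.7))
d=get_image("scene"); cv2.imwrite("pics/b.png",cv2.resize(d["pixels"][100:310,90:370,::-1],(800,600)))
E
```

```text
0 d [-0.45  0.7   9.92] a [-0.003 -0.005  0.008]
[ 632.4 -105.9  107.3] [-3.139 -0.005  0.09 ] 45.8618544150853 61.55154752545059 [-0.   0.1 -0.7] [ 0.01  0.77  0.19  1.66 -0.2   0.73 -1.18] 3.25
```

View pics/b.png

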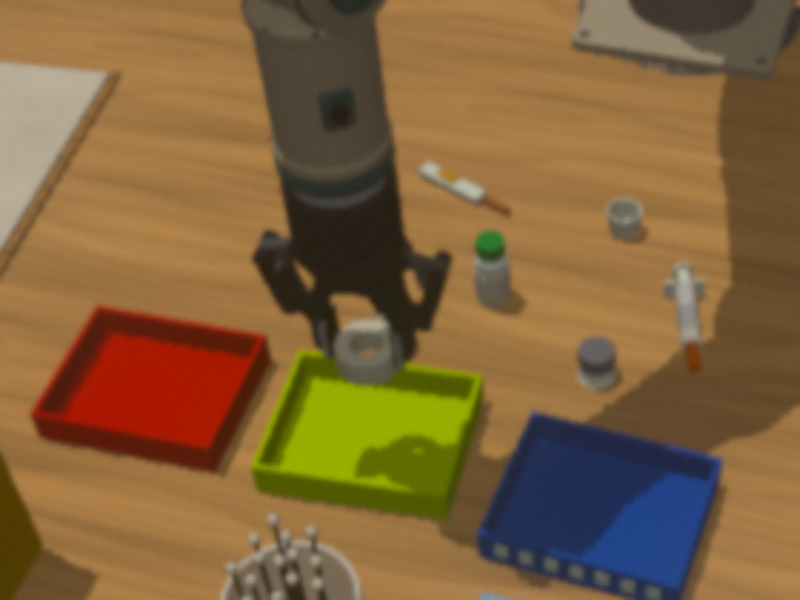

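The scene view shows the tape held level between the fingers at (368,350), above the lime tray.

Call:
{"op": "send_rows", "data": {"series": [{"ax": 0, "ay": 0, "az": 0, "dx": -0.3, "dy": 0.6, "dz": 3, "hand": 0.8}, {"ax": 0, "ay": 0, "az": 0, "dx": -0.3, "dy": 0.6, "dz": 6, "hand": 0.8}, {"ax": 0, "ay": 0, "az": 0, "dx": -0.3, "dy": 0.6, "dz": 8.5, "hand": 0.8}, {"ax": 0, "ay": 0, "az": 0, "dx": -0.3, "dy": 0.6, "dz": 9.5, "hand": 0.8}, {"ax": 0, "ay": 0, "az": 0, "dx": -0.3, "dy": 0.6, "dz": 9.5, "hand": 0.8}, {"ax": 0, "ay": 0, "az": 0, "dx": -0.3, "dy": 0.6, "dz": 9.5, "hand": 0.3}, {"ax": 0, "ay": 0, "az": 0, "dx": -0.3, "dy": 0.6, "dz": 9.5, "hand": 0.2}, {"ax": 0, "ay": 0, "az": 0, "dx": -0.3, "dy": 0.6, "dz": 9.5, "hand": 0.2}, {"ax": 0, "ay": 0, "az": 0, "dx": -0.3, "dy": 0.6, "dz": 7, "hand": 0.2}, {"ax": 0, "ay": 0, "az": 0, "dx": -0.3, "dy": 0.6, "dz": 3, "hand": 0.2}]}}

```text
clock: 4.3
eef_pos: [623.6, -118.3, 74.6]
tool_rot: [-3.14, 0.006, 0.083]
force: [0.5, 0.8, 0.1]
width: 68.3
gripper_force: 0.0
```

```bash
python3 - <<'E'
from h import *
plan((629,-113,150,4.7),(455.6,-201.3,150,4.7),(455.6,-201.3,22,4.7))
E
```

```text
0 d [ 0.54 -0.49 -7.54] a [-0.001  0.006  0.001]
1 d [-17.47   6.87  -7.45] a [-0.001  0.006  0.001]
2 d [-17.39   6.89   5.35] a [-0.001  0.006  0.001]
[ 623.6 -118.3   74.6] [-3.14   0.006  0.083] 68.29956030082403 0.0 [0.5 0.8 0.1] [ 0.04  0.81  0.18  1.68 -0.21  0.67 -1.16] 4.3
```

Call:
{"op": "send_rows", "data": {"series": [{"ax": 0, "ay": 0, "az": 0, "dx": 0, "dy": 0, "dz": -4, "hand": 0}, {"ax": 0, "ay": 0, "az": 0, "dx": -3, "dy": 1, "dz": -7, "hand": 0}, {"ax": 0, "ay": 0, "az": 0, "dx": -7, "dy": 2.5, "dz": -7.5, "hand": 0}, {"ax": 0, "ay": 0, "az": 0, "dx": -11, "dy": 4.3, "dz": -7.5, "hand": 0}, {"ax": 0, "ay": 0, "az": 0, "dx": -15, "dy": 6, "dz": -7.5, "hand": 0}, {"ax": 0, "ay": 0, "az": 0, "dx": -17.3, "dy": 6.8, "dz": -7.5, "hand": 0}, {"ax": 0, "ay": 0, "az": 0, "dx": -17.4, "dy": 6.9, "dz": -6, "hand": 0}, {"ax": 0, "ay": 0, "az": 0, "dx": -17.4, "dy": 6.9, "dz": -5, "hand": 0}, {"ax": 0, "ay": 0, "az": 0, "dx": -17.4, "dy": 6.9, "dz": -5, "hand": 0}]}}

```text
clock: 5.2
eef_pos: [457.8, -201.3, 125.3]
tool_rot: [-3.14, 0.002, 0.083]
force: [0.0, 0.1, -0.3]
width: 85.2
gripper_force: 0.0
```

```bash
python3 - <<'E'
from h import *
plan((455.6,-201.3,22,4.7))
d=get_image("top"); cv2.imwrite("pics/c.png",cv2.resize(d["pixels"][130:280,260:460,::-1],(800,600)))
E
```

```text
0 d [-0.2  -0.   10.33] a [-0.001  0.002  0.001]
[ 457.8 -201.3  125.3] [-3.14e+00  2.00e-03  8.30e-02] 85.24379988988838 0.0 [ 0.   0.1 -0.3] [ 0.24  0.59  0.17  2.03 -0.19  0.54 -0.94] 5.2
```

View pics/c.png

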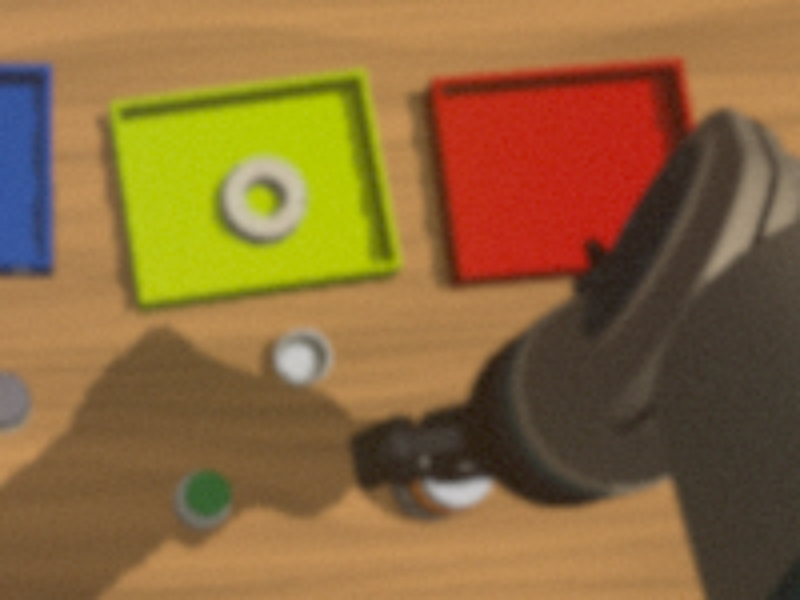

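The tape lies flat near the middle of the lime tray at (263,197). The open gripper is above the bottle at (455,480), clear of the vial.

Call:
{"op": "send_rows", "data": {"series": [{"ax": 0, "ay": 0, "az": 0, "dx": -0.2, "dy": 0, "dz": 3, "hand": 0}, {"ax": 0, "ay": 0, "az": 0, "dx": -0.2, "dy": 0, "dz": 6, "hand": 0}, {"ax": 0, "ay": 0, "az": 0, "dx": -0.2, "dy": 0, "dz": 9, "hand": 0}, {"ax": 0, "ay": 0, "az": 0, "dx": -0.2, "dy": 0, "dz": 10, "hand": 0}, {"ax": 0, "ay": 0, "az": 0, "dx": -0.2, "dy": 0, "dz": 10, "hand": 0.3}, {"ax": 0, "ay": 0, "az": 0, "dx": -0.2, "dy": 0, "dz": 10, "hand": 0.8}, {"ax": 0, "ay": 0, "az": 0, "dx": -0.2, "dy": 0, "dz": 10, "hand": 0.8}, {"ax": 0, "ay": 0, "az": 0, "dx": -0.2, "dy": 0, "dz": 10, "hand": 0.8}, {"ax": 0, "ay": 0, "az": 0, "dx": -0.2, "dy": 0, "dz": 10, "hand": 0.8}, {"ax": 0, "ay": 0, "az": 0, "dx": -0.2, "dy": 0, "dz": 10, "hand": 0.8}]}}

```text
clock: 6.25
eef_pos: [457.3, -202.4, 27.9]
tool_rot: [3.14, -0.003, 0.083]
force: [0.2, 0.7, 6.9]
width: 42.7
gripper_force: 60.8
```

```bash
python3 - <<'E'
from h import *
plan((625,-298,100,4.7),(625,-298,26,4.7))
E
```

```text
0 d [15.94 10.92 -7.15] a [ 0.001 -0.003  0.001]
1 d [15.92 10.91  0.25] a [ 0.001 -0.003  0.001]
[ 457.3 -202.4   27.9] [ 3.14e+00 -3.00e-03  8.30e-02] 42.70404854990337 60.79092979431152 [0.2 0.7 6.9] [ 0.29  0.76  0.1   2.08 -0.23  0.3  -0.9 ] 6.25
```

Call:
{"op": "send_rows", "data": {"series": [{"ax": 0, "ay": 0, "az": 0, "dx": 0, "dy": 0, "dz": -3, "hand": 0.8}, {"ax": 0, "ay": 0, "az": 0, "dx": 1, "dy": 1, "dz": -6, "hand": 0.8}, {"ax": 0, "ay": 0, "az": 0, "dx": 4, "dy": 3, "dz": -8, "hand": 0.8}, {"ax": 0, "ay": 0, "az": 0, "dx": 8, "dy": 5.5, "dz": -8, "hand": 0.8}, {"ax": 0, "ay": 0, "az": 0, "dx": 12, "dy": 8, "dz": -8, "hand": 0.8}, {"ax": 0, "ay": 0, "az": 0, "dx": 15, "dy": 10, "dz": -8, "hand": 0.8}, {"ax": 0, "ay": 0, "az": 0, "dx": 15.9, "dy": 10.9, "dz": -7, "hand": 0.8}, {"ax": 0, "ay": 0, "az": 0, "dx": 15.9, "dy": 10.9, "dz": -4, "hand": 0.8}, {"ax": 0, "ay": 0, "az": 0, "dx": 15.9, "dy": 10.9, "dz": -2, "hand": 0.8}, {"ax": 0, "ay": 0, "az": 0, "dx": 15.9, "dy": 10.9, "dz": -2, "hand": 0.8}]}}

```text
clock: 7.25
eef_pos: [621.3, -296.2, 43.7]
tool_rot: [-3.138, 0.005, 0.083]
force: [-0.7, 0.4, -0.3]
width: 42.7
gripper_force: 61.1
```

```bash
python3 - <<'E'
from h import *
plan((625,-298,32,4.7))
E
```

```text
0 d [0.36 0.22 1.17] a [-0.003  0.005  0.001]
[ 621.3 -296.2   43.7] [-3.138  0.005  0.083] 42.664373549361656 61.097166538238525 [-0.7  0.4 -0.3] [ 0.31  0.91  0.17  1.53 -0.2   0.73 -0.92] 7.25
```

Call:
{"op": "send_rows", "data": {"series": [{"ax": 0, "ay": 0, "az": 0, "dx": 0.1, "dy": 0, "dz": 0.7, "hand": 0.8}, {"ax": 0, "ay": 0, "az": 0, "dx": 0.1, "dy": 0, "dz": 1.2, "hand": 0.8}, {"ax": 0, "ay": 0, "az": 0, "dx": 0.1, "dy": 0, "dz": 1.2, "hand": 0.8}, {"ax": 0, "ay": 0, "az": 0, "dx": 0.1, "dy": 0, "dz": 1.2, "hand": 0.4}, {"ax": 0, "ay": 0, "az": 0, "dx": 0.1, "dy": 0, "dz": 1.2, "hand": 0.2}, {"ax": 0, "ay": 0, "az": 0, "dx": 0.1, "dy": 0, "dz": 1.2, "hand": 0.2}, {"ax": 0, "ay": 0, "az": 0, "dx": 0.1, "dy": 0, "dz": -2, "hand": 0.2}, {"ax": 0, "ay": 0, "az": 0, "dx": 0.1, "dy": 0, "dz": -6, "hand": 0.2}, {"ax": 0, "ay": 0, "az": 0, "dx": 0.1, "dy": 0, "dz": -10, "hand": 0.2}, {"ax": 0, "ay": 0, "az": 0, "dx": 0.1, "dy": 0, "dz": -12, "hand": 0.2}]}}

```text
clock: 8.25
eef_pos: [626.3, -298.6, 170.8]
tool_rot: [3.138, -0.005, 0.083]
force: [0.5, 0.4, -0.1]
width: 68.3
gripper_force: 0.0
```

```bash
python3 - <<'E'
from h import *
plan((442,94.3,160,17.3),(442,94.3,100,17.3))
E
```

```text
0 d [-15.13 -40.68   0.87] a [ 0.004 -0.005 -0.219]
1 d [-15.17 -40.7    6.87] a [ 0.004 -0.005 -0.219]
[ 626.3 -298.6  170.8] [ 3.138 -0.005  0.083] 68.30256121369585 0.0 [ 0.5  0.4 -0.1] [ 0.29  0.76  0.2   1.45 -0.17  0.94 -0.95] 8.25
```

Call:
{"op": "send_rows", "data": {"series": [{"ax": 0, "ay": 0, "az": -0.02, "dx": -1.5, "dy": -4, "dz": -1, "hand": 0.2}, {"ax": 0, "ay": 0, "az": -0.05, "dx": -3.2, "dy": -8.6, "dz": -1, "hand": 0.2}, {"ax": 0, "ay": 0, "az": -0.08, "dx": -4.9, "dy": -13.2, "dz": -1, "hand": 0.2}, {"ax": 0, "ay": 0, "az": -0.11, "dx": -6.6, "dy": -17.8, "dz": -1, "hand": 0.2}, {"ax": 0, "ay": 0, "az": -0.14, "dx": -8.3, "dy": -22.4, "dz": -1, "hand": 0.2}, {"ax": 0, "ay": 0, "az": -0.17, "dx": -10, "dy": -27, "dz": -1, "hand": 0.2}, {"ax": 0, "ay": 0, "az": -0.19, "dx": -11.7, "dy": -31.6, "dz": 0, "hand": 0.2}, {"ax": 0, "ay": 0, "az": -0.21, "dx": -13.4, "dy": -36.2, "dz": 1, "hand": 0.2}, {"ax": 0, "ay": 0, "az": -0.22, "dx": -15, "dy": -40, "dz": 3, "hand": 0.2}, {"ax": 0, "ay": 0, "az": -0.22, "dx": -15.1, "dy": -40.7, "dz": 5, "hand": 0.2}]}}

```text
clock: 9.25
eef_pos: [438.0, 100.8, 116.4]
tool_rot: [-3.139, -0.0, 0.311]
force: [-0.2, 0.4, 0.2]
width: 68.3
gripper_force: 0.0
```

Call:
{"op": "send_rows", "data": {"series": [{"ax": 0, "ay": 0, "az": 0, "dx": 0, "dy": 0, "dz": 2, "hand": 0.2}, {"ax": 0, "ay": 0, "az": 0, "dx": 0, "dy": 0, "dz": 4, "hand": 0.2}, {"ax": 0, "ay": 0, "az": 0, "dx": 0, "dy": 0, "dz": 5, "hand": 0.3}, {"ax": 0, "ay": 0, "az": 0, "dx": 0, "dy": 0, "dz": 5, "hand": 0.3}]}}

```text
clock: 9.65
eef_pos: [440.0, 95.4, 65.6]
tool_rot: [-3.142, 0.002, 0.302]
force: [0.4, -0.2, 0.5]
width: 59.9
gripper_force: 0.0
```

```bash
python3 - <<'E'
from h import *
plan((442,94.3,4,17.3))
d=get_image("top"); cv2.imwrite("pics/d.png",cv2.resize(d["pixels"][130:280,200:400,::-1],(800,600)))
d=get_image("scene"); cv2.imwrite("pics/e.png",cv2.resize(d["pixels"][130:280,260:460,::-1],(800,600)))
E
```

```text
0 d [0.17 0.17 6.16] a [-0.     0.002  0.001]
[440.   95.4  65.6] [-3.142e+00  2.000e-03  3.020e-01] 59.91378924872922 0.0 [ 0.4 -0.2  0.5] [-0.34  0.65  0.09  2.2  -0.2   0.3  -1.35] 9.65
```

View pics/e.png

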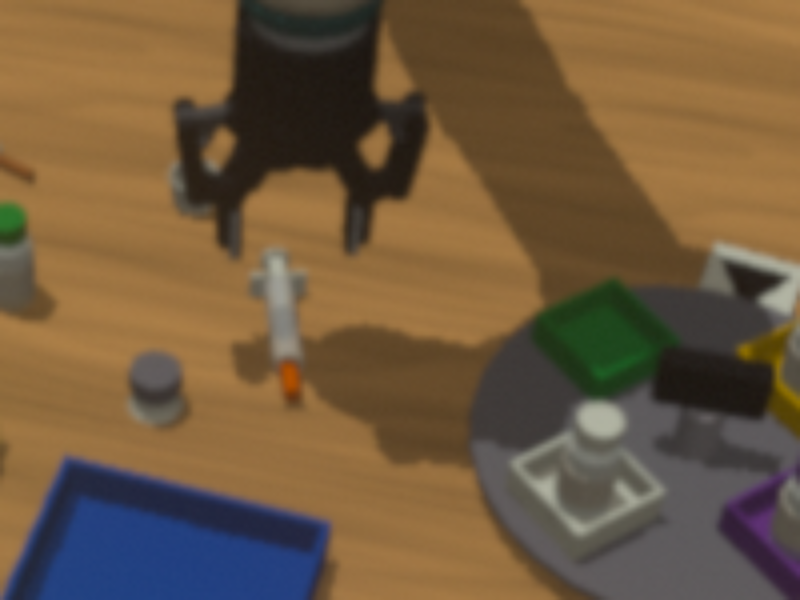

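The fingers straddle the syringe barrel, which is at (283,300) in the crop, so I can go down and grasp.

Call:
{"op": "send_rows", "data": {"series": [{"ax": 0, "ay": 0, "az": 0, "dx": 0.1, "dy": 0.1, "dz": 3, "hand": 0.3}, {"ax": 0, "ay": 0, "az": 0, "dx": 0.1, "dy": 0.1, "dz": 5, "hand": 0.3}, {"ax": 0, "ay": 0, "az": 0, "dx": 0.1, "dy": 0.1, "dz": 5.9, "hand": 0.3}, {"ax": 0, "ay": 0, "az": 0, "dx": 0.1, "dy": 0.1, "dz": 5.9, "hand": 0.5}, {"ax": 0, "ay": 0, "az": 0, "dx": 0.1, "dy": 0.1, "dz": 5.9, "hand": 0.8}, {"ax": 0, "ay": 0, "az": 0, "dx": 0.1, "dy": 0.1, "dz": 5.9, "hand": 1}, {"ax": 0, "ay": 0, "az": 0, "dx": 0.1, "dy": 0.1, "dz": 5.9, "hand": 1}, {"ax": 0, "ay": 0, "az": 0, "dx": 0.1, "dy": 0.1, "dz": 5.9, "hand": 1}, {"ax": 0, "ay": 0, "az": 0, "dx": 0.1, "dy": 0.1, "dz": 5.9, "hand": 1}]}}

```text
clock: 10.65
eef_pos: [442.3, 95.3, 8.2]
tool_rot: [-3.141, -0.002, 0.303]
force: [-1.4, 0.3, 7.7]
width: 16.2
gripper_force: 59.5
```

```bash
python3 - <<'E'
from h import *
plan((442,94.3,100,17.3),(651,77,100,87.3),(651,77,12,87.3))
E
```

```text
0 d [-0.04  0.08 -9.18] a [-0.001 -0.002  0.001]
1 d [19.4   7.96 -9.15] a [ 0.    -0.002 -1.221]
2 d [19.38  7.96 -0.35] a [ 0.    -0.002 -1.221]
[442.3  95.3   8.2] [-3.141e+00 -2.000e-03  3.030e-01] 16.202615298496887 59.500163197517395 [-1.4  0.3  7.7] [-0.45  0.8   0.27  2.21 -0.93  0.24 -0.62] 10.65
```

Call:
{"op": "send_rows", "data": {"series": [{"ax": 0, "ay": 0, "az": 0, "dx": 0, "dy": 0, "dz": -3, "hand": 1}, {"ax": 0, "ay": 0, "az": 0, "dx": 0, "dy": 0, "dz": -6, "hand": 1}, {"ax": 0, "ay": 0, "az": -0.1, "dx": 2, "dy": 1, "dz": -8.5, "hand": 1}, {"ax": 0, "ay": 0, "az": -0.22, "dx": 4, "dy": 2, "dz": -10, "hand": 1}, {"ax": 0, "ay": 0, "az": -0.34, "dx": 6, "dy": 3, "dz": -10, "hand": 1}, {"ax": 0, "ay": 0, "az": -0.46, "dx": 9, "dy": 4, "dz": -10, "hand": 1}, {"ax": 0, "ay": 0, "az": -0.58, "dx": 12, "dy": 5, "dz": -10, "hand": 1}, {"ax": 0, "ay": 0, "az": -0.7, "dx": 15, "dy": 6, "dz": -10, "hand": 1}, {"ax": 0, "ay": 0, "az": -0.82, "dx": 18, "dy": 7, "dz": -10, "hand": 1}, {"ax": 0, "ay": 0, "az": -0.94, "dx": 19.4, "dy": 8, "dz": -10, "hand": 1}]}}

```text
clock: 11.65
eef_pos: [653.3, 76.7, 107.6]
tool_rot: [3.139, -0.001, 1.248]
force: [0.2, -0.3, -0.8]
width: 16.3
gripper_force: 58.8
```

```bash
python3 - <<'E'
from h import *
plan((651,77,50,87.3),(651,77,12,87.3))
E
```

```text
0 d [-0.05 -0.24  5.76] a [ 0.002 -0.    -0.276]
1 d [-0.06 -0.25  9.56] a [ 0.002 -0.    -0.276]
[653.3  76.7 107.6] [ 3.139e+00 -1.000e-03  1.248e+00] 16.26157825868858 58.77833425998688 [ 0.2 -0.3 -0.8] [-0.37  0.81  0.37  1.61 -0.38  0.79 -0.16] 11.65
```

Call:
{"op": "send_rows", "data": {"series": [{"ax": 0, "ay": 0, "az": -0.12, "dx": -0.1, "dy": -0.1, "dz": 2, "hand": 1}, {"ax": 0, "ay": 0, "az": -0.24, "dx": -0.1, "dy": -0.1, "dz": 4, "hand": 1}, {"ax": 0, "ay": 0, "az": -0.28, "dx": -0.1, "dy": -0.1, "dz": 6.5, "hand": 1}, {"ax": 0, "ay": 0, "az": -0.28, "dx": -0.1, "dy": -0.1, "dz": 8.5, "hand": 1}, {"ax": 0, "ay": 0, "az": -0.28, "dx": -0.1, "dy": -0.1, "dz": 9.4, "hand": 1}, {"ax": 0, "ay": 0, "az": -0.28, "dx": -0.1, "dy": -0.1, "dz": 9.4, "hand": 1}, {"ax": 0, "ay": 0, "az": -0.28, "dx": -0.1, "dy": -0.1, "dz": 9.4, "hand": 1}]}}

```text
clock: 12.35
eef_pos: [649.8, 75.6, 13.9]
tool_rot: [3.141, 0.0, 1.522]
force: [0.6, 0.1, -0.1]
width: 16.3
gripper_force: 58.8
```

Call:
{"op": "send_rows", "data": {"series": [{"ax": 0, "ay": 0, "az": 0, "dx": 0, "dy": 0, "dz": 0, "hand": 0.6}, {"ax": 0, "ay": 0, "az": 0, "dx": 0, "dy": 0, "dz": 0, "hand": 0.55}, {"ax": 0, "ay": 0, "az": 0, "dx": 0, "dy": 0, "dz": 0, "hand": 0.55}, {"ax": 0, "ay": 0, "az": 0, "dx": 0, "dy": 0, "dz": -3, "hand": 0.55}, {"ax": 0, "ay": 0, "az": 0, "dx": 0, "dy": 0, "dz": -7, "hand": 0.55}, {"ax": 0, "ay": 0, "az": 0, "dx": 0, "dy": 0, "dz": -11, "hand": 0.3}, {"ax": 0, "ay": 0, "az": 0, "dx": 0, "dy": 0, "dz": -15, "hand": 0.3}, {"ax": 0, "ay": 0, "az": 0, "dx": 0, "dy": 0, "dz": -17, "hand": 0.3}]}}

```text
clock: 13.15
eef_pos: [651.3, 75.8, 187.5]
tool_rot: [3.136, -0.001, 1.523]
force: [1.1, 0.3, 0.3]
width: 59.7
gripper_force: 0.0
```

```bash
python3 - <<'E'
from h import *
plan((484.6,333,180,90.9),(484.6,333,130,90.9))
E
```

```text
0 d [ 24.89 -17.89   0.67] a [ 0.006 -0.001 -0.064]
1 d [ 24.88 -17.92   5.67] a [ 0.006 -0.001 -0.064]
[651.3  75.8 187.5] [ 3.136e+00 -1.000e-03  1.523e+00] 59.674261198186855 0.0 [1.1 0.3 0.3] [-0.35  0.7   0.34  1.56 -0.27  0.92  0.02] 13.15
```

Call:
{"op": "send_rows", "data": {"series": [{"ax": 0, "ay": 0, "az": 0, "dx": 3, "dy": -2.2, "dz": 0, "hand": 0.3}, {"ax": 0, "ay": 0, "az": 0, "dx": 6.5, "dy": -4.7, "dz": 0, "hand": 0.3}, {"ax": 0, "ay": 0, "az": -0.03, "dx": 10, "dy": -7.2, "dz": 0, "hand": 0.3}, {"ax": 0, "ay": 0, "az": -0.06, "dx": 13.5, "dy": -9.7, "dz": 0, "hand": 0.3}, {"ax": 0, "ay": 0, "az": -0.06, "dx": 17, "dy": -12.2, "dz": 0.5, "hand": 0.3}, {"ax": 0, "ay": 0, "az": -0.06, "dx": 20.5, "dy": -14.7, "dz": 1, "hand": 0.3}, {"ax": 0, "ay": 0, "az": -0.06, "dx": 23.5, "dy": -17, "dz": 2, "hand": 0.3}, {"ax": 0, "ay": 0, "az": -0.06, "dx": 24.9, "dy": -17.9, "dz": 4, "hand": 0.3}, {"ax": 0, "ay": 0, "az": -0.06, "dx": 24.9, "dy": -17.9, "dz": 6, "hand": 0.3}, {"ax": 0, "ay": 0, "az": -0.06, "dx": 24.9, "dy": -17.9, "dz": 6, "hand": 0.3}]}}

```text
clock: 14.15
eef_pos: [480.3, 333.0, 121.2]
tool_rot: [-3.138, 0.003, 1.585]
force: [-0.7, -0.3, 0.2]
width: 59.8
gripper_force: 0.0
```

```bash
python3 - <<'E'
from h import *
plan((484.6,333,60,90.9))
d=get_image("top"); a=cv2.resize(d["pixels"][130:310,60:300,::-1],(800,600))
d=get_image("scene"); b=d["pixels"][180:300,250:500,::-1]; cv2.imwrite("pics/f.png",np.vstack([cv2.resize(a,(400,300)),cv2.resize(b,(400,192))]))
E
```

```text
0 d [0.01 0.45 6.12] a [-0.004  0.003 -0.002]
[480.3 333.  121.2] [-3.138e+00  3.000e-03  1.585e+00] 59.843631818239984 0.0 [-0.7 -0.3  0.2] [-0.85  0.7   0.31  1.81 -0.31  0.69 -0.35] 14.15
```

View pics/f.png

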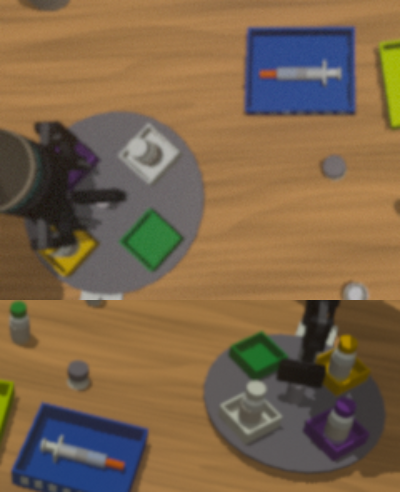

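The syringe lies flat inside the blue basket at (300,73), and the gripper is over the knob, so I'll go down and grip it.

Call:
{"op": "send_rows", "data": {"series": [{"ax": 0, "ay": 0, "az": 0, "dx": 0, "dy": 0.2, "dz": 2, "hand": 0.3}, {"ax": 0, "ay": 0, "az": 0, "dx": 0, "dy": 0.2, "dz": 4, "hand": 0.3}, {"ax": 0, "ay": 0, "az": 0, "dx": 0, "dy": 0.2, "dz": 5.8, "hand": 0.3}, {"ax": 0, "ay": 0, "az": 0, "dx": 0, "dy": 0.2, "dz": 5.8, "hand": 0.5}, {"ax": 0, "ay": 0, "az": 0, "dx": 0, "dy": 0.2, "dz": 5.8, "hand": 0.8}, {"ax": 0, "ay": 0, "az": 0, "dx": 0, "dy": 0.2, "dz": 5.8, "hand": 1}, {"ax": 0, "ay": 0, "az": 0, "dx": 0, "dy": 0.2, "dz": 5.8, "hand": 1}, {"ax": 0, "ay": 0, "az": 0, "dx": 0, "dy": 0.2, "dz": 5.8, "hand": 1}]}}

```text
clock: 15.05
eef_pos: [484.9, 333.4, 67.1]
tool_rot: [3.141, -0.001, 1.583]
force: [-2.3, -0.8, 5.9]
width: 12.8
gripper_force: 61.1
```

Call:
{"op": "send_rows", "data": {"series": [{"ax": 0, "ay": 0, "az": 0.08, "dx": 0, "dy": 0, "dz": 0, "hand": 1}, {"ax": 0, "ay": 0, "az": 0.18, "dx": 0, "dy": 0, "dz": 0, "hand": 1}, {"ax": 0, "ay": 0, "az": 0.29, "dx": 0, "dy": 0, "dz": 0, "hand": 1}, {"ax": 0, "ay": 0, "az": 0.4, "dx": 0, "dy": 0, "dz": 0, "hand": 1}, {"ax": 0, "ay": 0, "az": 0.51, "dx": 0, "dy": 0, "dz": 0, "hand": 1}, {"ax": 0, "ay": 0, "az": 0.62, "dx": 0, "dy": 0, "dz": 0, "hand": 1}, {"ax": 0, "ay": 0, "az": 0.73, "dx": 0, "dy": 0, "dz": 0, "hand": 1}, {"ax": 0, "ay": 0, "az": 0.84, "dx": 0, "dy": 0, "dz": 0, "hand": 1}, {"ax": 0, "ay": 0, "az": 0.93, "dx": 0, "dy": 0, "dz": 0, "hand": 1}, {"ax": 0, "ay": 0, "az": 0.97, "dx": 0, "dy": 0, "dz": 0, "hand": 1}]}}

```text
clock: 16.05
eef_pos: [483.3, 334.2, 67.0]
tool_rot: [-3.139, 0.001, 0.611]
force: [-5.5, -0.2, 8.3]
width: 12.8
gripper_force: 61.6
```

```bash
python3 - <<'E'
from h import *
plan((484.9,333.4,66,35))
d=get_image("top"); cv2.imwrite("pics/g.png",cv2.resize(d["pixels"][190:340,60:260,::-1],(800,600)))
p,c=blob(d,(50,120,30),(75,255,255),(60,190,200,330)); r=cv2.minAreaRect(unproj(d,p,42)[:,:2].astype(np.float32)); print(len(p),r)
E
```

```text
0 d [0.08 0.16 0.1 ] a [-0.003  0.001  0.001]
[483.3 334.2  67. ] [-3.139e+00  1.000e-03  6.110e-01] 12.844502018329894 61.58707022666931 [-5.5 -0.2  8.3] [-0.97  0.83  0.53  1.83 -0.66  0.66 -1.01] 16.05
667 ((406.3764953613281, 347.9938659667969), (59.5506591796875, 54.64613342285156), 80.35902404785156)
```

View pics/g.png

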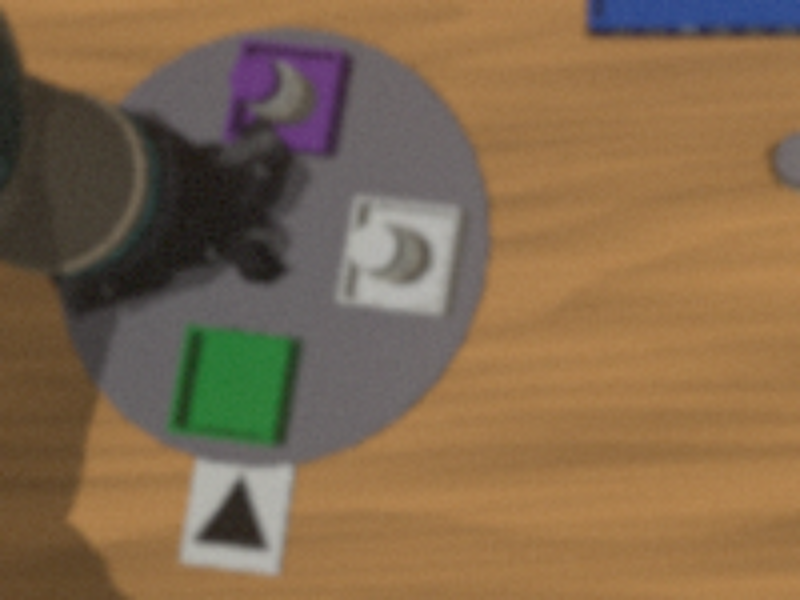

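The green bay at (237,385) now lines up with the pointer at (240,515). It measures (406,348), which is where it should be, so I'll release the knob and lift.

Call:
{"op": "send_rows", "data": {"series": [{"ax": 0, "ay": 0, "az": 0, "dx": 0, "dy": 0, "dz": 0, "hand": 1}, {"ax": 0, "ay": 0, "az": 0, "dx": 0, "dy": 0, "dz": 0, "hand": 0.6}, {"ax": 0, "ay": 0, "az": 0, "dx": 0, "dy": 0, "dz": 0, "hand": 0.4}, {"ax": 0, "ay": 0, "az": 0, "dx": 0, "dy": 0, "dz": 0, "hand": 0.4}, {"ax": 0, "ay": 0, "az": 0, "dx": 0, "dy": 0, "dz": -3, "hand": 0.4}, {"ax": 0, "ay": 0, "az": 0, "dx": 0, "dy": 0, "dz": -7, "hand": 0.4}, {"ax": 0, "ay": 0, "az": 0, "dx": 0, "dy": 0, "dz": -10, "hand": 0.4}, {"ax": 0, "ay": 0, "az": 0, "dx": 0, "dy": 0, "dz": -10, "hand": 0.4}]}}

```text
clock: 16.9
eef_pos: [487.8, 334.1, 169.6]
tool_rot: [3.141, -0.008, 0.612]
force: [1.1, -0.4, 0.2]
width: 51.3
gripper_force: 0.0
```

```bash
python3 - <<'E'
from h import *
plan((451.8,-70.8,160,90),(451.8,-70.8,100,90))
E
```

```text
0 d [-26.23  31.07   0.76] a [ 0.005 -0.007 -0.958]
1 d [-26.28  31.06   6.76] a [ 0.005 -0.007 -0.958]
[487.8 334.1 169.6] [ 3.141 -0.008  0.612] 51.27758441307497 0.0 [ 1.1 -0.4  0.2] [-1.04  0.7   0.65  1.77 -0.54  0.85 -1.1 ] 16.9
```

Call:
{"op": "send_rows", "data": {"series": [{"ax": 0, "ay": 0, "az": -0.08, "dx": -2, "dy": 2.3, "dz": 0, "hand": 0.3}, {"ax": 0, "ay": 0, "az": -0.18, "dx": -5, "dy": 5.8, "dz": 0, "hand": 0.3}, {"ax": 0, "ay": 0, "az": -0.28, "dx": -8, "dy": 9.3, "dz": 0, "hand": 0.3}, {"ax": 0, "ay": 0, "az": -0.38, "dx": -11, "dy": 12.9, "dz": 0, "hand": 0.3}, {"ax": 0, "ay": 0, "az": -0.48, "dx": -14, "dy": 16.5, "dz": 0, "hand": 0.3}, {"ax": 0, "ay": 0, "az": -0.58, "dx": -17, "dy": 20, "dz": 0, "hand": 0.3}, {"ax": 0, "ay": 0, "az": -0.68, "dx": -20, "dy": 23.6, "dz": 0, "hand": 0.3}, {"ax": 0, "ay": 0, "az": -0.78, "dx": -23, "dy": 27.2, "dz": 0, "hand": 0.3}, {"ax": 0, "ay": 0, "az": -0.88, "dx": -25.5, "dy": 30.1, "dz": 2, "hand": 0.3}, {"ax": 0, "ay": 0, "az": -0.96, "dx": -26.2, "dy": 31, "dz": 4, "hand": 0.3}]}}

```text
clock: 17.9
eef_pos: [448.3, -76.0, 125.1]
tool_rot: [3.14, 0.002, 1.57]
force: [-0.3, 0.6, -0.5]
width: 59.6
gripper_force: 0.0
```

Call:
{"op": "send_rows", "data": {"series": [{"ax": 0, "ay": 0, "az": 0, "dx": 0, "dy": 0, "dz": 1, "hand": 0.3}, {"ax": 0, "ay": 0, "az": 0, "dx": 0, "dy": 0, "dz": 2, "hand": 0.3}, {"ax": 0, "ay": 0, "az": 0, "dx": 0, "dy": 0, "dz": 2, "hand": 0.3}]}}

```text
clock: 18.2
eef_pos: [448.0, -69.5, 104.2]
tool_rot: [-3.139, -0.001, 1.573]
force: [0.3, -0.5, 0.5]
width: 59.8
gripper_force: 0.0
```

```bash
python3 - <<'E'
from h import *
plan((451.8,-70.8,22,90))
d=get_image("scene"); cv2.imwrite("pics/i.png",cv2.resize(d["pixels"][130:280,160:360,::-1],(600,450)))
E
```

```text
0 d [-0.14  0.4   8.22] a [-0.002 -0.001  0.003]
[448.  -69.5 104.2] [-3.139e+00 -1.000e-03  1.573e+00] 59.826152060828015 0.0 [ 0.3 -0.5  0.5] [-0.07  0.59  0.23  2.17 -0.32  0.42  0.42] 18.2
```

View pics/i.png

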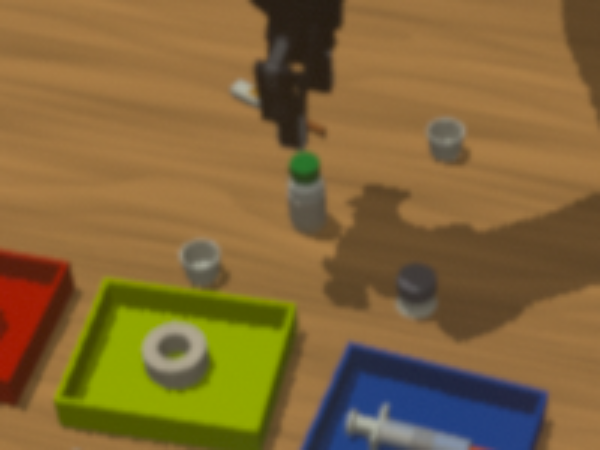

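The gripper is above the vial, whose cap is at (305,165). I'll go down and grasp it.

Call:
{"op": "send_rows", "data": {"series": [{"ax": 0, "ay": 0, "az": 0, "dx": -0.1, "dy": 0.3, "dz": 2, "hand": 0.3}, {"ax": 0, "ay": 0, "az": 0, "dx": -0.1, "dy": 0.3, "dz": 4, "hand": 0.3}, {"ax": 0, "ay": 0, "az": 0, "dx": -0.1, "dy": 0.3, "dz": 6, "hand": 0.3}, {"ax": 0, "ay": 0, "az": 0, "dx": -0.1, "dy": 0.3, "dz": 8, "hand": 0.3}, {"ax": 0, "ay": 0, "az": 0, "dx": -0.1, "dy": 0.3, "dz": 8, "hand": 0.3}, {"ax": 0, "ay": 0, "az": 0, "dx": -0.1, "dy": 0.3, "dz": 8, "hand": 0.6}, {"ax": 0, "ay": 0, "az": 0, "dx": -0.1, "dy": 0.3, "dz": 8, "hand": 0.9}, {"ax": 0, "ay": 0, "az": 0, "dx": -0.1, "dy": 0.3, "dz": 8, "hand": 0.9}, {"ax": 0, "ay": 0, "az": 0, "dx": -0.1, "dy": 0.3, "dz": 8, "hand": 0.9}, {"ax": 0, "ay": 0, "az": 0, "dx": -0.1, "dy": 0.3, "dz": 8, "hand": 0.9}]}}

```text
clock: 19.25
eef_pos: [452.8, -71.8, 26.7]
tool_rot: [3.139, -0.0, 1.573]
force: [1.2, 0.8, 7.7]
width: 27.8
gripper_force: 59.4
```

```bash
python3 - <<'E'
from h import *
plan((451.8,-70.8,150,90),(405.8,347.8,160,170))
E
```

```text
0 d [  0.11  -0.06 -12.33] a [ 0.003 -0.     0.002]
1 d [ 41.98  -4.56 -13.34] a [ 0.003  0.002 -1.394]
[452.8 -71.8  26.7] [ 3.139 -0.     1.573] 27.775345632726992 59.37106607481837 [1.2 0.8 7.7] [-0.02  0.75  0.17  2.19 -0.52  0.23  0.62] 19.25
```

Call:
{"op": "send_rows", "data": {"series": [{"ax": 0, "ay": 0, "az": 0, "dx": 0, "dy": 0, "dz": -3, "hand": 0.9}, {"ax": 0, "ay": 0, "az": 0, "dx": 0, "dy": 0, "dz": -6.5, "hand": 0.9}, {"ax": 0, "ay": 0, "az": -0.1, "dx": 2, "dy": 0, "dz": -10, "hand": 0.9}, {"ax": 0, "ay": 0, "az": -0.2, "dx": 5, "dy": -0.5, "dz": -13, "hand": 0.9}, {"ax": 0, "ay": 0, "az": -0.3, "dx": 8.5, "dy": -0.8, "dz": -13.5, "hand": 0.9}, {"ax": 0, "ay": 0, "az": -0.4, "dx": 12, "dy": -1.2, "dz": -13.5, "hand": 0.9}, {"ax": 0, "ay": 0, "az": -0.5, "dx": 15.5, "dy": -1.5, "dz": -13.5, "hand": 0.9}, {"ax": 0, "ay": 0, "az": -0.6, "dx": 19, "dy": -1.8, "dz": -13.5, "hand": 0.9}, {"ax": 0, "ay": 0, "az": -0.7, "dx": 22.5, "dy": -2.3, "dz": -13.5, "hand": 0.9}, {"ax": 0, "ay": 0, "az": -0.8, "dx": 26, "dy": -2.8, "dz": -13.5, "hand": 0.9}]}}

```text
clock: 20.25
eef_pos: [422.9, 189.2, 161.1]
tool_rot: [3.14, 0.001, 2.377]
force: [0.6, 0.4, -0.6]
width: 27.7
gripper_force: 59.6
```

```bash
python3 - <<'E'
from h import *
plan((405.8,347.8,160,170))
E
```

```text
0 d [12.22 10.25  0.11] a [ 0.001  0.001 -0.59 ]
[422.9 189.2 161.1] [3.140e+00 1.000e-03 2.377e+00] 27.68466255090718 59.56617635674775 [ 0.6  0.4 -0.6] [-0.65  0.49  0.24  2.1  -0.2   0.57  0.54] 20.25
```

Call:
{"op": "send_rows", "data": {"series": [{"ax": 0, "ay": 0, "az": -0.1, "dx": 3, "dy": 2.5, "dz": 0, "hand": 0.9}, {"ax": 0, "ay": 0, "az": -0.2, "dx": 6, "dy": 5, "dz": 0, "hand": 0.9}, {"ax": 0, "ay": 0, "az": -0.3, "dx": 8.5, "dy": 7, "dz": 0, "hand": 0.9}, {"ax": 0, "ay": 0, "az": -0.4, "dx": 10.5, "dy": 8.8, "dz": 0, "hand": 0.9}, {"ax": 0, "ay": 0, "az": -0.5, "dx": 11.8, "dy": 9.9, "dz": 0, "hand": 0.9}, {"ax": 0, "ay": 0, "az": -0.59, "dx": 12.2, "dy": 10.2, "dz": 1, "hand": 0.9}, {"ax": 0, "ay": 0, "az": -0.59, "dx": 12.2, "dy": 10.2, "dz": 3, "hand": 0.9}, {"ax": 0, "ay": 0, "az": -0.59, "dx": 12.2, "dy": 10.2, "dz": 5, "hand": 0.9}, {"ax": 0, "ay": 0, "az": -0.59, "dx": 12.2, "dy": 10.2, "dz": 5, "hand": 0.9}, {"ax": 0, "ay": 0, "az": -0.59, "dx": 12.2, "dy": 10.2, "dz": 5, "hand": 0.9}]}}

```text
clock: 21.25
eef_pos: [406.5, 345.9, 110.8]
tool_rot: [-3.141, 0.0, 2.962]
force: [-0.2, -0.7, -0.1]
width: 27.7
gripper_force: 59.5
```

```bash
python3 - <<'E'
from h import *
plan((405.8,347.8,53,170))
d=get_image("top");a=cv2.resize(d["pixels"][190:340,60:260,::-1],(400,300))
d=get_image("scene"); b=cv2.resize(d["pixels"][150:300,360:560,::-1],(400,300)); cv2.imwrite("pics/j.png",np.hstack([a,b]))
E
```

```text
0 d [0.1  0.18 5.78] a [-0.     0.    -0.005]
[406.5 345.9 110.8] [-3.141  0.     2.962] 27.714483172599987 59.54470373690128 [-0.2 -0.7 -0.1] [-0.81  0.64  0.07  1.95 -0.08  0.55  0.71] 21.25
```

View pics/j.png

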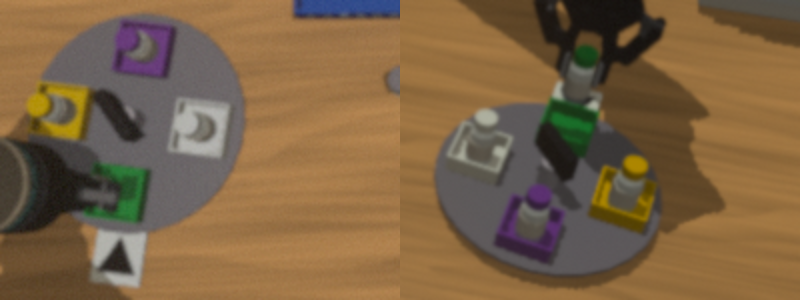

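The bay is still at the pointer and the vial hangs upright above it, so I'll lower it.

Call:
{"op": "send_rows", "data": {"series": [{"ax": 0, "ay": 0, "az": 0, "dx": 0.1, "dy": 0.1, "dz": 2, "hand": 0.9}, {"ax": 0, "ay": 0, "az": 0, "dx": 0.1, "dy": 0.1, "dz": 4, "hand": 0.9}, {"ax": 0, "ay": 0, "az": 0, "dx": 0.1, "dy": 0.1, "dz": 5.2, "hand": 0.9}, {"ax": 0, "ay": 0, "az": 0, "dx": 0.1, "dy": 0.1, "dz": 5.7, "hand": 0.9}, {"ax": 0, "ay": 0, "az": 0, "dx": 0.1, "dy": 0.1, "dz": 5.7, "hand": 0.9}, {"ax": 0, "ay": 0, "az": 0, "dx": 0.1, "dy": 0.1, "dz": 5.7, "hand": 0.9}]}}

```text
clock: 21.95
eef_pos: [406.0, 347.5, 54.0]
tool_rot: [3.141, 0.001, 2.963]
force: [0.0, 0.6, -1.2]
width: 28.0
gripper_force: 59.6
```

Call:
{"op": "send_rows", "data": {"series": [{"ax": 0, "ay": 0, "az": 0, "dx": 0, "dy": 0, "dz": 0.2, "hand": 0.9}, {"ax": 0, "ay": 0, "az": 0, "dx": 0, "dy": 0, "dz": 0.2, "hand": 0.9}, {"ax": 0, "ay": 0, "az": 0, "dx": 0, "dy": 0, "dz": 0.2, "hand": 0.6}, {"ax": 0, "ay": 0, "az": 0, "dx": 0, "dy": 0, "dz": 0.2, "hand": 0.45}, {"ax": 0, "ay": 0, "az": 0, "dx": 0, "dy": 0, "dz": 0.2, "hand": 0.45}, {"ax": 0, "ay": 0, "az": 0, "dx": 0, "dy": 0, "dz": -2, "hand": 0.45}, {"ax": 0, "ay": 0, "az": 0, "dx": 0, "dy": 0, "dz": -6, "hand": 0.45}, {"ax": 0, "ay": 0, "az": 0, "dx": 0, "dy": 0, "dz": -10, "hand": 0.45}, {"ax": 0, "ay": 0, "az": 0, "dx": 0, "dy": 0, "dz": -14, "hand": 0.45}, {"ax": 0, "ay": 0, "az": 0, "dx": 0, "dy": 0, "dz": -16, "hand": 0.45}]}}

```text
clock: 22.95
eef_pos: [406.7, 348.1, 216.8]
tool_rot: [3.137, 0.003, 2.963]
force: [0.0, 0.4, 0.0]
width: 47.1
gripper_force: 0.0
```

Call:
{"op": "send_rows", "data": {"series": [{"ax": 0, "ay": 0, "az": 0, "dx": 2, "dy": 4, "dz": 0, "hand": 0.45}, {"ax": 0, "ay": 0, "az": 0, "dx": 4, "dy": 8, "dz": 0, "hand": 0.45}, {"ax": 0, "ay": 0, "az": 0, "dx": 4, "dy": 10, "dz": 0, "hand": 0.45}, {"ax": 0, "ay": 0, "az": 0, "dx": 4, "dy": 10, "dz": 0, "hand": 0.45}, {"ax": 0, "ay": 0, "az": 0, "dx": 4, "dy": 10, "dz": 0, "hand": 0.45}]}}

```text
clock: 23.45
eef_pos: [383.8, 452.0, 212.9]
tool_rot: [-3.14, -0.0, 2.963]
force: [1.2, 0.2, -0.1]
width: 47.0
gripper_force: 0.0
```

```bash
python3 - <<'E'
from h import *
plan((405.8,347.8,53,170))
d=get_image("top");a=cv2.resize(d["pixels"][130:340,40:460,::-1],(800,400))
d=get_image("scene"); b=cv2.resize(d["pixels"][150:300,80:560,::-1],(640,200)); b=cv2.copyMakeBorder(b,0,0,0,160,0); cv2.imwrite("pics/k.png",np.vstack([a,b]))
E
```

```text
0 d [-4.01 -9.84 16.01] a [-0.002 -0.    -0.004]
[383.8 452.  212.9] [-3.14  -0.     2.963] 47.017196127263716 0.0 [ 1.2  0.2 -0.1] [-0.98  0.57  0.1   1.7  -0.07  0.87  0.54] 23.45
```

View pics/k.png

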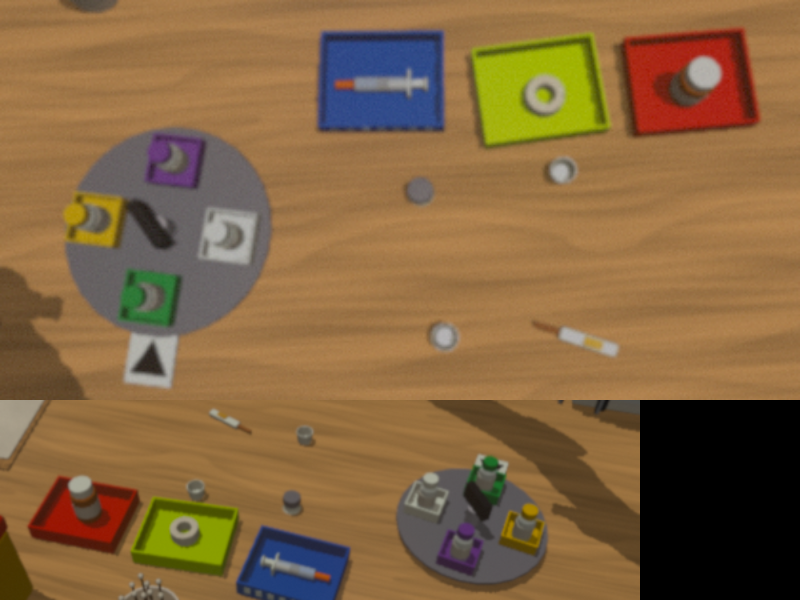

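Everything is in place: the vial stands upright in the aligned green bay at (148,297), the syringe at (382,84), the tape at (545,95) and the bottle at (700,78). The arm is clear, so I'll hand in.

```bash
python3 -c "from cell import *; print(finish_job())"
```

```text
the job is handed in; nothing more can be done
None
```

The job is handed in with no verdict returned; the last pictures show the green bay at the pointer with the vial upright inside it, the syringe, tape and bottle each in its tray, and the arm clear.

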